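# Lock the T-stud into the clamping fixture

## Task

Take the T-stud out of the wooden stand and fit it into the clamping fixture: pass its T-head through the slot in the fixture's top plate, push it down against the spring until its collar lands, give it a quarter turn and let it rise, so that it stays locked upright with its T-head seated crosswise under the plate. The plate's exact place has to be found by feel or by eye; touch and press gently (about 10 N is enough, never 40 N) and leave the things standing around where they are.

Things in the scene. Friction and masses are not known exactly. Their poses are not given: they have to be found in the camera images.
- toggle: the T-stud, about 90 g, loose, upright in the stand. Origin: centre of the underside of its T-head; own z up the stud, own y along the T-head; a half turn about z makes no difference. mm above origin: steel T-head 9 (x) x 30 (y), 0 to 6; stem 9 diameter to 18.5; round collar 40 diameter, 18.5 to 23.5; hub 18 diameter to 37.5; black bar handle on top, 36 to 62
- toggle_grip (a point): centre of the stud's black bar handle, 52 mm above the stud's origin, axes as the stud's. The bar is 14 (x) x 44 (y) x 26 mm, parallel to the T-head; grip it across its 14 mm
- fixture: clamping fixture fixed to the bench: grey hollow base 124 x 84 mm (x, y), feet 100 mm over y; origin at the centre of its underside. On top a steel plate 100 x 70 mm, upper face 56 mm above the origin, 6 mm thick at its slot. The slot is 34 mm long along the fixture's y and 12 mm wide along its x, with 1 mm chamfers. Two screw heads 4 mm high, 37 mm either side of the slot in x
- fixture_mid (a point): point over the middle of the base at the plate's upper face, axes as the fixture's. The plate is clamped off centre: the slot's middle lies anywhere within 10 mm of this point, either way along the fixture's x (0 in y). The offset is not reported and must be felt or seen; the plate stays put during the work
- fixture_landed (a point): 37.5 mm above the fixture's origin: height of the stud's origin with its collar landed on the plate. The T-head is then 2.5 mm clear below the pocket edges and turns either way. A spring plunger under the slot pushes up on the T-head from 9 mm below the plate's upper face on, with 3 N plus 0.5 N per mm; unturned, it lifts the stud again
- fixture_locked (a point): 44 mm above the fixture's origin: height of the stud's origin when locked, its y axis then along the fixture's x. The T-head has risen 6.5 mm from landed, into a cross pocket in the plate's underside, 13 mm wide (y), 4 mm deep, along x through the slot's middle; the spring keeps the stud upright there when let go
- stand: wooden stand 80 x 80 x 40 mm, fixed, origin at the centre of its underside; the stud hangs by its collar on top of a 34 mm bore in its middle, the T-head inside the bore, the stud's origin 21.5 mm above the bench. The bench vise, up to 175 mm high, stands between stand and fixture: carry the stud over it
- fuse_pack: bystander: small cardboard pack 51 x 70 x 35 mm beyond the stand, loose, origin at the centre of its underside
- screw_jar: bystander: clear jar with red lid, 66 mm diameter, 96 mm high, beyond the fixture, loose, origin at the centre of its underside
- spanner: bystander: spanner 166 x 27 x 8 mm lying beyond the fixture, loose, origin at the centre of its underside
There are look-alikes about, which are no part of the job. Of the things like the toggle, leave any that is blue; of the rest the smaller one is meant.

How it is judged (in metres and radians):
On the way:
1. the T-head has gone through the slot and is pressed down on the spring (z of toggle in the frame of fixture below 0.0425 m and angle between the y axis of toggle and the y axis of fixture, either way round below 0.25 rad and horizontal distance between toggle and fixture_mid below 0.016 m), for 0.1 s.
At the end, for the whole second after the job is handed in: the stud stands locked in the fixture by itself: T-head under the plate and seated up in its pocket (the stud's origin 42 to 46 mm above the fixture's), turned a quarter turn to the slot (within 15 degrees), upright within 7 degrees, at rest (z of toggle in the frame of fixture between 0.042 and 0.046 m and angle between the y axis of toggle and the x axis of fixture, either way round below 0.26 rad and horizontal distance between toggle and fixture_mid below 0.016 m and angle between toggle's own z axis and vertical below 0.12 rad and linear speed of toggle below 0.02 m/s); the robot touches nothing.
It fails at once if the stud is pressed or levered against the fixture with more than 40 N (contact force between toggle and fixture above 40 N).
It fails at once if the fingers push on the fixture with more than 40 N (contact force between the fingers and fixture above 40 N).
It fails at once if the fuse pack is moved by more than 2 cm (distance of fuse_pack from where it was at the start of the episode above 0.02 m).
It fails at once if the screw jar is moved by more than 2 cm (distance of screw_jar from where it was at the start of the episode above 0.02 m).
It fails at once if the spanner is moved by more than 2 cm (distance of spanner from where it was at the start of the episode above 0.02 m).
It also fails if it takes over 64 s, if anything falls off the work surface, if the arm or the gripper's body presses on something with over 40 N, if the wrist force passes 120 N, or if a joint passes its speed limit or range.

## Robot

A 6-joint arm with a two-finger parallel gripper is mounted at the origin on a cart in front of the work surface, level with it; the furniture and walls round the work are solid. World frame = base frame: x ahead of the robot, y to its left, z up, the work surface at z = 0. Lengths are in mm, angles in rad, forces in N, time in s.
With the tool pointing down it reaches from about 400 to 925 mm from the base axis. Payload 12.5 kg.
Tool frame: the origin (TCP) lies midway between the tips of the shut fingers; the grasp point (between the pads) lies 19 mm behind it (env.pinch_z is the z of the grasp point in the tool frame, in mm); z points along the fingers, y is the line along which they close (so a half turn about z gives the same grasp; the last joint's range is limited). The gripper opens to 95 mm and grips with 3 to 60 N. Pads are 20 mm wide; open, the fingers measure 119 mm over their backs; the gripper's body (75 mm by 180 mm) begins 59 mm behind the grasp point.
Start: joints at [-1.225, 0.491, 1.559, -0, 1.092, -0.106], TCP at [272.89, -562.297, 214.661] pointing down, gripper open.
Joint ranges: [-3.1, 3.1], [-0.84, 2.19], [0.05, 2.79], [-1.13, 4.28], [0.06, 2.93], [-2.69, 2.69]. Speed limits (rad/s): [2.22, 2.22, 2.79, 3.14, 3.14, 3.14].

## Interface

Orientations are given as [roll, pitch, yaw] about the fixed x, y, z axes, in that order (R = Rz(yaw) Ry(pitch) Rx(roll)).
In Python, from cell import env, eyes gives the robot as it stands.
- The arm moves only by the shell command python3 -m inch 'ROWS'. ROWS is JSON, a list of rows, each a list of 3 entries, a list of its own where there are three numbers: the shift along the tool's x, y, z in units of 60 mm (1.0 is 60 mm), then the turn about the tool's z in units of 5 degrees (1.0 is 5 degrees), then the closure, from -1 (fully open) to 1 (shut). In form: [[[tx, ty, tz], turn, claw], ...]. A call has exactly 10 rows; each row shifts and turns the commanded pose from where the row before left it, along the tool's axes as they then stand; what a row does not reach is not made up. A row lasts 1/8 s, in which the tool goes at most 62.5 mm and 10.7 degrees, less where a joint would pass 70% of its speed; a pose out of reach is approached as far as the arm can. A call is refused whole if a number of a shift passes 1 or a number of a turn 1, either way. A call with a gripper value outside its range is refused whole. The fingers move at their own pace and stop on an object; the grip force is fixed at half the most. Time passes only in rows, so rows that do not move let the fingers close, or fill a call up. It gives the time, the measured TCP pose, the force, the opening and the grip force at its end, in the units of the state.
- env.state(): the state, without advancing time (a new reading comes with each control period).
- eyes.read_camera(name): name is "side" or "top"; returns a dict with "pixels" (400x640x3 uint8, red, green, blue), "fx", "fy", "cx", "cy" (pixels), "distortion" ([k1, k2, p1, p2, k3] as OpenCV has them; the pictures are not rectified), "extrinsics" (4x4, takes a point from world to camera coordinates). Camera axes: x right, y down, z forward; pixel columns grow to the right and rows downward; lengths in mm; the calibration is good to about 2 mm. A picture is of the moment at which its call begins. There is no depth.
- env.job_done(): hands the job in; it is judged then, once.
Trained networks look in a picture, given as the dict that the camera call returned (one of the last four; its "shot" number tells which), for a name from the list of things; names that differ only in an ending like _2 or _b are one class to them, and where a whole thing is asked for, a point or a joint stands for the part that bears it (a point fixed in the world has none). Each returns a list of dicts, best first, with "score" (0 to 1); they miss things now and then, are a little off and sometimes report something else, mostly with a low value. They report only what shows in the picture. A call takes as long as a camera call. They do not tell look-alikes from the thing itself.
- eyes.boxes_of(name, picture): "centre" ([row, column] in pixels, amid what is visible of it).
- eyes.cut_out(name, picture): "mask" (400x640 bool, what is visible of it) and "centre" ([row, column] in pixels, amid what is visible of it).
- eyes.spot_point(name, picture): "centre" ([row, column] in pixels: a listed point, or the origin of a listed thing).
The state is a dict: "t": time; "joints": joint angles; "qvel": joint speeds; "tau": joint torques, N m; "eef_pos": TCP position; "tcp_rot": TCP orientation; "ft_force": force on the tool from outside, world axes, zero at the start; "moment": the same for the moment, N m; "opening": opening from 0.0 (shut) to 1.0 (fully open); "grip_force": force on a finger pad.
Only numpy, scipy, OpenCV 4.12 (cv2) and the standard library are available. Lean on these libraries where they do the work, as an engineer would, in place of code of your own. Each camera call takes 0.05 s, during which the arm holds its last target. There are 200 camera calls.

## Working session

There is one attempt and no reset: what is moved stays moved. The work goes in short steps, Python scripts to look and compute and a shell command to move; the robot and the scene stay as the last step left them, time stands still between calls to the robot, and variables do not carry over. Pictures are saved under pics/ and viewed, at most 10 in all, crops included, and the job is handed in when it is done.

```bash
mkdir -p pics; ls; cat > h.py <<'E'
import numpy as np, cv2
from cell import env, eyes
def px2ray(p,rc):
    K=np.array([[p['fx'],0,p['cx']],[0,p['fy'],p['cy']],[0,0,1.]])
    u=cv2.undistortPoints(np.array([[[rc[1],rc[0]]]],float),K,np.array(p['distortion'],float))[0,0]
    T=np.array(p['extrinsics']);R=T[:3,:3];t=T[:3,3]
    return -R.T@t, R.T@np.array([u[0],u[1],1.])
def at_z(p,rc,z):
    o,d=px2ray(p,rc); return o+d*(z-o[2])/d[2]
def proj(p,X):
    K=np.array([[p['fx'],0,p['cx']],[0,p['fy'],p['cy']],[0,0,1.]])
    T=np.array(p['extrinsics']);r,_=cv2.Rodrigues(T[:3,:3])
    return cv2.projectPoints(np.array(X,float).reshape(-1,1,3),r,T[:3,3],K,np.array(p['distortion'],float))[0][:,0,::-1]
def save(p,n): cv2.imwrite('pics/'+n,p['pixels'][:,:,::-1])
E
python3 - <<'E'
from h import *
np.set_printoptions(precision=1,suppress=True)
for c in ['top','side']:
    p=eyes.read_camera(c); save(p,c+'0.png'); print(c,px2ray(p,[200,320]),p['fx'])
    for n,z in [('toggle',21.5),('toggle_grip',73.5),('fixture',0),('fixture_mid',56),('stand',0),('fuse_pack',0),('screw_jar',0),('spanner',0)]:
        for d in eyes.spot_point(n,p)[:4]: print(n,round(d['score'],2),np.array(d['centre']),at_z(p,d['centre'],z))
print(env.state()); print(env.pinch_z)
E
```

```text
pics
top (array([ 480.1, -151. , 1151.5]), array([ 0., -0., -1.])) 436.3070983676238
toggle 0.81 [265.5 373. ] [ 367.2 -288.6   21.5]
toggle 0.57 [263.5 412.8] [ 372.4 -390.5   21.5]
toggle_grip 0.95 [266.6 381.6] [ 369.7 -303.3   73.5]
toggle_grip 0.68 [219.1 395.6] [ 485.9 -338.6   73.5]
toggle_grip 0.65 [259.9 419.4] [ 386.2 -395.6   73.5]
fixture 0.82 [217.7 224.9] [490.1  98.9   0. ]
fixture_mid 0.82 [219.8 221.1] [484.3  96.3  56. ]
stand 0.67 [215.4 390.6] [ 496.  -338.4    0. ]
fuse_pack 0.96 [177.9 366.3] [ 595.1 -275.2    0. ]
fuse_pack 0.66 [159.8 214.3] [644.3 128.8   0. ]
fuse_pack 0.42 [212.9 393.7] [ 502.6 -346.5    0. ]
screw_jar 0.7 [144.1 271.5] [686.  -23.8   0. ]
spanner 0.66 [160.5 216.6] [642.4 122.6   0. ]
side (array([320.7, 505.3, 640.8]), array([ 0.2, -0.7, -0.6])) 402.974638070557
toggle 0.86 [192.7 400.8] [ 366.9 -269.4   21.5]
toggle 0.68 [169.1 401.3] [ 380.2 -366.9   21.5]
toggle 0.55 [165.5 358.2] [ 491.9 -350.9   21.5]
toggle_grip 0.77 [151.1 358.3] [ 491.6 -340.5   73.5]
toggle_grip 0.68 [153.9 401.3] [ 384.8 -358.7   73.5]
toggle_grip 0.57 [167.1 402.6] [ 373.4 -302.7   73.5]
fixture 0.88 [310.1 305.8] [485.3  98.4   0. ]
fixture_mid 0.71 [290.8 301.5] [491.3  97.9  56. ]
stand 0.74 [241.5 239.4] [683.1 -26.9   0. ]
stand 0.68 [171.8 355.5] [ 498.2 -350.3    0. ]
fuse_pack 0.71 [239.4 238.6] [687.7 -32.2   0. ]
fuse_pack 0.64 [181.3 313.8] [ 592.5 -279.4    0. ]
screw_jar 0.78 [238.6 239.9] [686.  -35.3   0. ]
spanner 0.61 [296.2 221. ] [652.9 117.3   0. ]
{'t': 0.9, 'joints': array([-1.2,  0.5,  1.6, -0. ,  1.1, -0.1]), 'qvel': array([ 0., -0., -0., -0., -0.,  0.]), 'tau': array([  0. , -61.2, -25.8,   0.1,   0. ,  -0. ]), 'eef_pos': array([ 272.9, -562.3,  214.7]), 'tcp_rot': array([3.1, 0. , 0.5]), 'ft_force': array([ 0.3, -0.3,  0.1]), 'moment': array([ 0.,  0., -0.]), 'grip_force': 0.0, 'opening': 1.0011602952420025}
-18.8
```

View pics/top0.png

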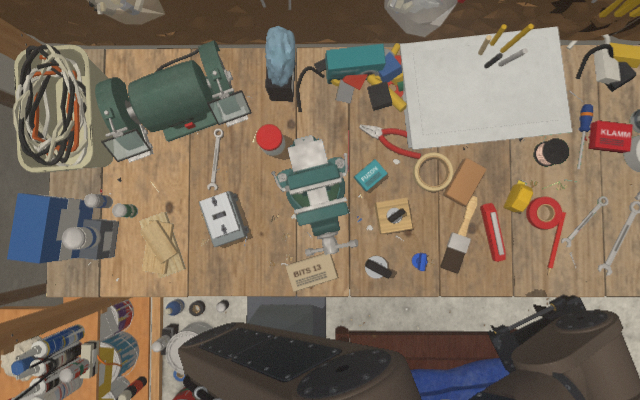

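View pics/side0.png

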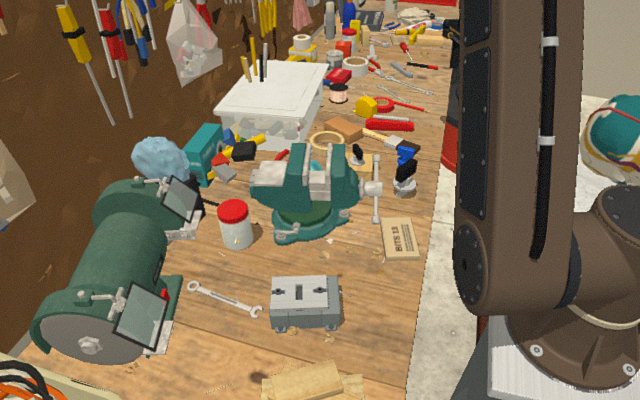

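```bash
python3 - <<'E'
from h import *
a=cv2.imread('pics/top0.png')
A=cv2.resize(a[190:290,350:440],None,fx=4.4,fy=4.4,interpolation=cv2.INTER_CUBIC)
B=cv2.resize(a[180:260,185:265],None,fx=4.9,fy=4.9,interpolation=cv2.INTER_CUBIC)
h=max(A.shape[0],B.shape[0]); f=lambda i:cv2.copyMakeBorder(i,0,h-i.shape[0],0,0,0)
cv2.imwrite('pics/crop0.png',np.hstack([f(A),f(B)]))
print(A.shape,B.shape)
E
```

```text
(440, 396, 3) (392, 392, 3)
```

View pics/crop0.png

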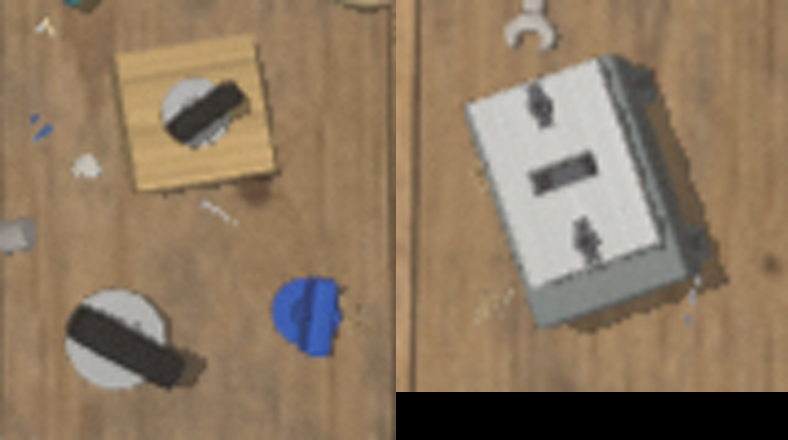

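The small black T-stud is in the stand at about (row 218, col 396). The large black one at (267, 377) and the blue one at (262, 420) are look-alikes. The fixture's slot is at about (215, 219), with a screw head either side of it along the long axis. Next I'll measure these more finely.

```bash
cat >> h.py <<'E'
def blobs(p,box,thr,amin,amax,k=8):
    r0,r1,c0,c1=box; g=cv2.cvtColor(p['pixels'],cv2.COLOR_RGB2GRAY)[r0:r1,c0:c1]
    g=cv2.resize(g,None,fx=k,fy=k,interpolation=cv2.INTER_CUBIC)
    cs,_=cv2.findContours((g<thr).astype(np.uint8),cv2.RETR_LIST,cv2.CHAIN_APPROX_NONE)
    out=[]
    for c in cs:
        a=cv2.contourArea(c)/k/k
        if amin<a<amax:
            m=cv2.moments(c); cen=np.array([m['m01']/m['m00'],m['m10']/m['m00']])
            rc=(cen+.5)/k-.5+[r0,c0]
            b=(cv2.boxPoints(cv2.minAreaRect(c))+.5)/k-.5+[c0,r0]
            out.append((a,rc,b[:,::-1]))
    return out
def show(p,box,thr,amin,amax,z):
    for a,rc,b in blobs(p,box,thr,amin,amax):
        W=np.array([at_z(p,q,z)[:2] for q in b]); e=[W[1]-W[0],W[2]-W[1]]; e.sort(key=np.linalg.norm)
        print(round(a,1),rc,at_z(p,rc,z),'len',[np.linalg.norm(x) for x in e],'long yaw',np.rad2deg(np.arctan2(e[1][1],e[1][0]))%180,'short yaw',np.rad2deg(np.arctan2(e[0][1],e[0][0]))%180)
E
python3 - <<'E'
from h import *
np.set_printoptions(precision=1,suppress=True)
p=eyes.read_camera('top'); s=eyes.read_camera('side')
for t in(80,100,120):
  print(t);show(p,(190,238,200,240),t,8,150,56)
for t in(55,75):
  print('h',t); show(p,(200,240,375,415),t,30,200,83.5)
for t in(80,100,120):
  print('side',t); show(s,(272,312,270,340),t,20,250,56)
for n in('fixture','fixture_mid'):
  print(np.array([at_z(p,eyes.spot_point(n,p)[0]['centre'],0 if n=='fixture' else 56)]))
# vise, stand masks not needed
E
```

```text
80
63.0 [202.8 235.3] [527.1  60.8  56. ] len [np.float64(15.539283203441235), np.float64(70.80671443742067)] long yaw 19.118572506934754 short yaw 108.63728718287943
100
13.6 [228.9 223.5] [461.6  89.9  56. ] len [np.float64(8.206145889826141), np.float64(18.510495769419673)] long yaw 0.5833587718560881 short yaw 89.99986790659659
39.8 [214.8 218.8] [497.  102.2  56. ] len [np.float64(10.793151228197873), np.float64(32.39600940336762)] long yaw 108.79182320388166 short yaw 19.390330326032455
16.0 [201.6 214.3] [530.3 114.   56. ] len [np.float64(9.517216135303087), np.float64(18.336276562363597)] long yaw 34.17281993645105 short yaw 123.777323860864
139.4 [202.7 235.7] [527.4  59.8  56. ] len [np.float64(19.257176868259307), np.float64(79.50057587204391)] long yaw 19.94901448082959 short yaw 109.48108657831689
120
23.2 [228.9 223.5] [461.5  89.9  56. ] len [np.float64(11.226791396121223), np.float64(20.850944287634615)] long yaw 36.056873951233285 short yaw 125.5900752468727
55.9 [214.9 218.9] [496.7 102.1  56. ] len [np.float64(11.947851199951263), np.float64(33.958949197325225)] l
[... 1237 characters left out ...]
20
48.1 [291.5 277.7] [531.3 111.6  56. ] len [np.float64(12.877274084825501), np.float64(22.24542745032157)] long yaw 17.049429928806575 short yaw 111.12302488305906
49.5 [289.9 319.9] [460.6  86.5  56. ] len [np.float64(12.155556345265273), np.float64(27.085945009778175)] long yaw 13.75975727594087 short yaw 106.14026549135541
21.7 [292.6 338.7] [426.9  82.7  56. ] len [np.float64(3.3716596799409144), np.float64(41.64292588684541)] long yaw 105.3243159062281 short yaw 16.578493126839987
81.3 [292.2 298.5] [495.4 102.4  56. ] len [np.float64(11.509857915245684), np.float64(31.21460314325586)] long yaw 109.7799975573124 short yaw 17.650976584051364
[[484.8 101.5   0. ]]
[[490.6  97.1  56. ]]
```

```bash
cat >> h.py <<'E'
from scipy.spatial.transform import Rotation as Ro
def go(x,y,z,psi=None):
    s=env.state(); P=s['eef_pos']; R=Ro.from_euler('xyz',s['tcp_rot']).as_matrix()
    yaw=np.rad2deg(s['tcp_rot'][2]); d=R.T@(np.array([x,y,z])-P)
    print('t',round(s['t'],2),'tcp',P,'rot',np.rad2deg(s['tcp_rot']).round(2),'J',np.round(s['joints'],2),'F',s['ft_force'].round(1),'op',round(s['opening'],3),'g',round(s['grip_force'],1))
    print('shift units',(d/60).round(3), 'turn units',None if psi is None else np.round(-(((psi-yaw)+180)%360-180)/5,3))
E
python3 -c "
from h import *
go(495.6,-338.8,150,-54.7); go(495.6,-338.8,150,125.3)"
```

```text
t 1.1 tcp [ 272.89857065 -562.30012836  214.67225292] rot [179.99  -0.    25.89] J [-1.22  0.49  1.56  0.    1.09 -0.11] F [-0.4  0.2  0.3] op 1.0 g 0.0
shift units [ 4.966 -1.731  1.078] turn units 16.117
t 1.1 tcp [ 272.89857065 -562.30012836  214.67225292] rot [179.99  -0.    25.89] J [-1.22  0.49  1.56  0.    1.09 -0.11] F [-0.4  0.2  0.3] op 1.0 g 0.0
shift units [ 4.966 -1.731  1.078] turn units -19.883
```

```bash
python3 -m inch '[[[0.828,-0.289,0.1],0,-1],[[0.828,-0.289,0.1],0,-1],[[0.828,-0.289,0.1],0,-1],[[0.828,-0.289,0.1],0,-1],[[0.828,-0.289,0.1],0,-1],[[0.828,-0.289,0.1],0,-1],[[0,0,0],-1,-1],[[0,0,0],-1,-1],[[0,0,0],-1,-1],[[0,0,0],-1,-1]]'
python3 -m inch '[[[0,0,0],-1,-1],[[0,0,0],-1,-1],[[0,0,0],-1,-1],[[0,0,0],-1,-1],[[0,0,0],-1,-1],[[0,0,0],-1,-1],[[0,0,0],-1,-1],[[0,0,0],-1,-1],[[0,0,0],-1,-1],[[0,0,0],-1,-1]]'
python3 -m inch '[[[0,0,0],-1,-1],[[0,0,0],-1,-1],[[0,0,0],-1,-1],[[0,0,0],-1,-1],[[0,0,0],-1,-1],[[0,0,0],-0.9,-1],[[0,0,0],0,-0.5],[[0,0,0],0,-0.5],[[0,0,0],0,-0.5],[[0,0,0],0,-0.5]]'
python3 -c "
from h import *
go(495.6,-338.8,62,125.3); p=eyes.read_camera('side'); save(p,'side1.png')
i=cv2.resize(p['pixels'][60:220,300:460],None,fx=3.6,fy=3.6,interpolation=2);cv2.imwrite('pics/s1.png',i[:,:,::-1])"
```

```text
t: 2.35
eef_pos: [495.7, -338.5, 178.7]
tcp_rot: [3.141, 0.0, 0.804]
ft_force: [-0.2, 0.7, 0.4]
opening: 1.001
grip_force: 0.0
t: 3.6
eef_pos: [495.7, -338.5, 178.7]
tcp_rot: [3.142, 0.0, 1.676]
ft_force: [-0.4, -0.3, 0.1]
opening: 0.998
grip_force: 0.0
t: 4.85
eef_pos: [495.6, -338.6, 178.6]
tcp_rot: [-3.142, 0.0, 2.188]
ft_force: [-0.2, 0.8, 0.6]
opening: 0.758
grip_force: 0.0
t 4.85 tcp [ 495.64713217 -338.57789189  178.64473166] rot [-1.8000e+02  1.0000e-02  1.2536e+02] J [-0.71  0.49  1.66 -0.    0.99 -1.33] F [-0.2  0.8  0.6] op 0.758 g 0.0
shift units [-0.002 -0.003  1.944] turn units 0.011
```

View pics/s1.png

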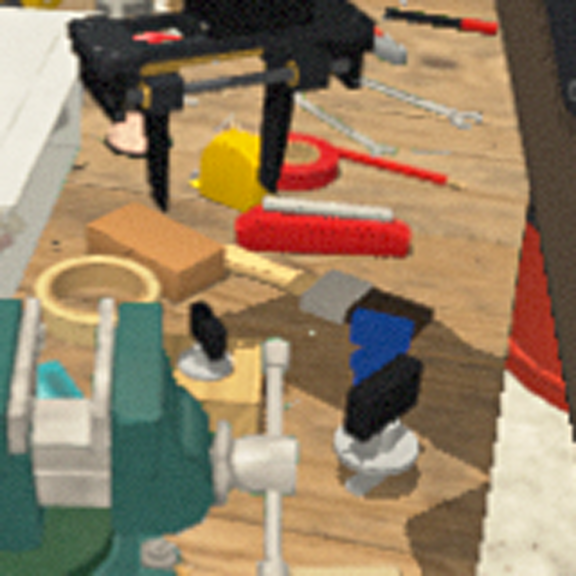

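The crop shows the open fingers above the small stud in the stand (bar at about row 152, col 358). I'll descend and grip.

```bash
python3 -m inch '[[[0,0,0.5],0,-0.5],[[0,0,0.5],0,-0.5],[[0,0,0.5],0,-0.5],[[0,0,0.3],0,-0.5],[[0,0,0.14],0,-0.5],[[0,0,0],0,1],[[0,0,0],0,1],[[0,0,0],0,1],[[0,0,0],0,1],[[0,0,0],0,1]]'
python3 -m inch '[[[0,0,0],0,1],[[0,0,0],0,1],[[0,0,0],0,1],[[0,0,0],0,1],[[0,0,0],0,1],[[0,0,0],0,1],[[0,0,0],0,1],[[0,0,0],0,1],[[0,0,0],0,1],[[0,0,0],0,1]]'
```

```text
t: 6.15
eef_pos: [495.7, -338.6, 62.5]
tcp_rot: [3.142, 0.0, 2.188]
ft_force: [0.4, -0.0, 0.8]
opening: 0.282
grip_force: 0.0
t: 7.4
eef_pos: [495.6, -338.6, 62.3]
tcp_rot: [-3.142, 0.0, 2.188]
ft_force: [-1.0, 0.9, 2.0]
opening: 0.143
grip_force: 30.0
```

```bash
python3 -m inch '[[[0,0,-0.2],0,1],[[0,0,-0.4],0,1],[[0,0,-0.6],0,1],[[0,0,-0.8],0,1],[[0,0,-0.8],0,1],[[0,0,-0.7],0,1],[[0,0,0],0.8,1],[[0,0,0],0.8,1],[[0,0,0],0.8,1],[[0,0,0],0.8,1]]'
python3 -c "
from h import *
go(496.5,102.2,160,109.3)"
```

```text
t: 8.65
eef_pos: [495.5, -338.3, 272.9]
tcp_rot: [3.141, 0.0, 1.907]
ft_force: [0.3, -0.2, -0.8]
opening: 0.146
grip_force: 30.0
t 8.65 tcp [ 495.5490835  -338.31598891  272.91184967] rot [1.7998e+02 2.0000e-02 1.0926e+02] J [-0.71  0.4   1.55  0.    1.19 -1.05] F [ 0.3 -0.2 -0.8] op 0.146 g 30.0
shift units [6.926 2.436 1.881] turn units -0.008
```

```bash
python3 -m inch '[[[0.4,0.14,0],0,1],[[0.75,0.263,0],0,1],[[0.85,0.3,0],0,1],[[0.85,0.3,0],0,1],[[0.85,0.3,0],0,1],[[0.85,0.3,0],0,1],[[0.85,0.3,0],0,1],[[0.75,0.263,0],0,1],[[0.5,0.17,0],0,1],[[0.276,0.1,0],0,1]]'
python3 -m inch '[[[0,0,0],0,1],[[0,0,0.4],0,1],[[0,0,0.5],0,1],[[0,0,0.5],0,1],[[0,0,0.35],0,1],[[0,0,0.1],0,1],[[0,0,0],0,1],[[0,0,0],0,1],[[0,0,0],0,1],[[0,0,0],0,1]]'
python3 - <<'E'
from h import *
np.set_printoptions(precision=2,suppress=True)
go(496.5,102.2,108,109.3)
p=eyes.read_camera('side'); save(p,'side2.png')
t=eyes.read_camera('top'); save(t,'top2.png')
for n in('toggle','toggle_grip'):
  for d in eyes.spot_point(n,p)[:2]: print(n,d['score'],d['centre'])
  print(eyes.spot_point(n,t)[:1])
P=env.state()['eef_pos']
print(proj(p,[[P[0],P[1],P[2]-40.8],[P[0],P[1],P[2]+11.2]]))
i=cv2.resize(p['pixels'][210:330,240:360],None,fx=5,fy=5,interpolation=2);cv2.imwrite('pics/s2.png',i[:,:,::-1])
E
```

```text
t: 9.9
eef_pos: [494.6, 104.0, 272.6]
tcp_rot: [3.141, -0.0, 1.912]
ft_force: [-0.9, -0.0, -1.2]
opening: 0.147
grip_force: 30.0
t: 11.15
eef_pos: [495.7, 102.0, 161.6]
tcp_rot: [3.141, 0.0, 1.909]
ft_force: [-0.5, 0.4, -0.7]
opening: 0.145
grip_force: 30.0
t 11.15 tcp [495.68 101.97 161.58] rot [179.96   0.02 109.39] J [ 0.07  0.39  1.91 -0.    0.84 -0.27] F [-0.5  0.4 -0.7] op 0.145 g 30.0
shift units [-0.    0.01  0.89] turn units 0.018
toggle 0.96 [191.3, 403.1]
toggle 0.65 [169.6, 401.7]
[{'centre': [264.0, 374.1], 'score': 0.89}]
toggle_grip 0.71 [168.9, 405.9]
toggle_grip 0.71 [152.8, 401.1]
[{'centre': [264.7, 420.0], 'score': 0.77}]
[[268.49 296.54]
 [247.12 294.8 ]]
```

View pics/s2.png

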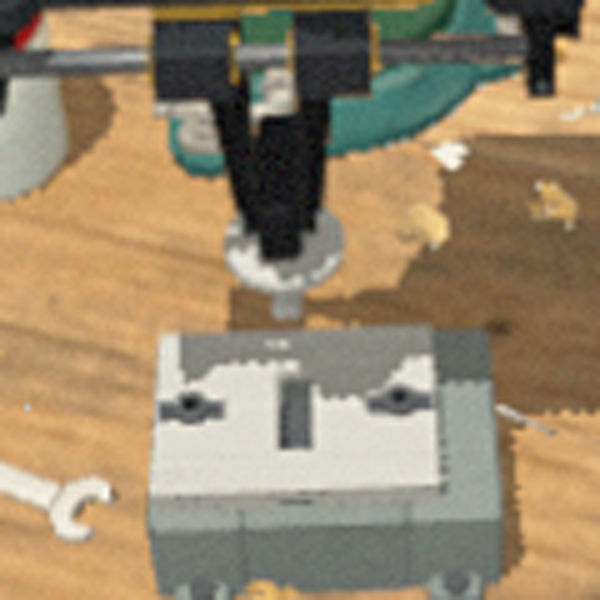

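The stud hangs straight above the fixture. In the crop, its T-head is at about col 287 and the slot at about col 296. I'll lower it close to the plate and compare the two there.

```bash
python3 -m inch '[[[0,0,0.3],0,1],[[0,0,0.3],0,1],[[0,0,0.2],0,1],[[0,0,0.1],0,1],[[0,0,0],0,1],[[0,0,0],0,1],[[0,0,0],0,1],[[0,0,0],0,1],[[0,0,0],0,1],[[0,0,0],0,1]]'
python3 - <<'E'
from h import *
np.set_printoptions(precision=2,suppress=True)
go(496.5,102.2,108,109.3)
p=eyes.read_camera('side'); save(p,'side3.png')
P=env.state()['eef_pos']; a=np.deg2rad(109.35); Y=np.array([np.cos(a),np.sin(a),0]);X=np.array([np.sin(a),-np.cos(a),0])
O=P-[0,0,40.8]
k=8; r0,c0=255,270
i=cv2.resize(p['pixels'][r0:r0+70,c0:c0+60],None,fx=k,fy=k,interpolation=2)[:,:,::-1].copy(); j=i.copy()
def ln(pts,col):
    q=proj(p,pts); q=((q-[r0,c0]+.5)*k)[:,::-1]; cv2.polylines(j,[q.astype(np.int32)],True,col,1)
ln([O+sx*X*4.5+15*Y+[0,0,h] for sx,h in((-1,0),(1,0),(1,6),(-1,6))],(0,0,255))
ln([O+20*(np.cos(t)*X+np.sin(t)*Y)+[0,0,23.5] for t in np.linspace(0,6.28,40)],(0,200,0))
S=np.array([496.5,102.2,56]); ln([S+u*X*6+v*Y*17 for u,v in((-1,-1),(1,-1),(1,1),(-1,1))],(255,0,0))
cv2.imwrite('pics/s3.png',cv2.resize(np.hstack([i,j]),None,fx=.83,fy=.83))
print(i.shape)
E
```

```text
t: 12.7
eef_pos: [495.6, 102.0, 107.2]
tcp_rot: [3.142, 0.0, 1.909]
ft_force: [-0.5, 0.4, -0.5]
opening: 0.144
grip_force: 30.0
t 12.7 tcp [495.58 101.95 107.24] rot [180.     0.01 109.39] J [ 0.07  0.47  1.96 -0.    0.71 -0.27] F [-0.5  0.4 -0.5] op 0.144 g 30.0
shift units [-0.    0.02 -0.01] turn units 0.018
(560, 480, 3)
```

View pics/s3.png

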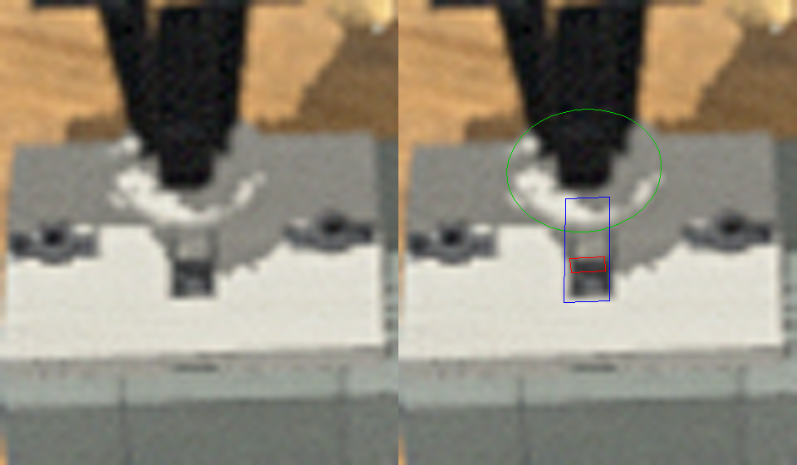

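The overlay shows the head (left panel, cols 175-212) centred on the slot (cols 172-214) across its width, with margin along its length. I'll descend carefully by feel.

```bash
python3 -m inch '[[[0,0,0.05],0,1],[[0,0,0.03],0,1],[[0,0,0.02],0,1],[[0,0,0.02],0,1],[[0,0,0.01],0,1],[[0,0,0.01],0,1],[[0,0,0],0,1],[[0,0,0],0,1],[[0,0,0],0,1],[[0,0,0],0,1]]'
python3 -m inch '[[[0,0,0.01],0,1],[[0,0,0.01],0,1],[[0,0,0.01],0,1],[[0,0,0],0,1],[[0,0,0],0,1],[[0,0,0],0,1],[[0,0,0],0,1],[[0,0,0],0,1],[[0,0,0],0,1],[[0,0,0],0,1]]'
python3 -c "
from h import *
go(496.5,102.2,97,109.3)"
```

```text
t: 14.0
eef_pos: [495.6, 102.0, 98.8]
tcp_rot: [3.142, 0.0, 1.909]
ft_force: [0.6, -0.3, -1.2]
opening: 0.148
grip_force: 30.0
t: 15.25
eef_pos: [495.6, 101.9, 97.0]
tcp_rot: [3.142, 0.0, 1.909]
ft_force: [0.2, -0.2, -0.7]
opening: 0.146
grip_force: 30.0
t 15.25 tcp [495.57835612 101.93976659  97.00394066] rot [1.8000e+02 1.0000e-02 1.0939e+02] J [ 0.07  0.49  1.97 -0.    0.68 -0.27] F [ 0.2 -0.2 -0.7] op 0.146 g 30.0
shift units [-0.001  0.016  0.   ] turn units 0.017
```

```bash
python3 -m inch '[[[0,0,0.01],0,1],[[0,0,0],0,1],[[0,0,0.01],0,1],[[0,0,0],0,1],[[0,0,0],0,1],[[0,0,0],0,1],[[0,0,0],0,1],[[0,0,0],0,1],[[0,0,0],0,1],[[0,0,0],0,1]]'
python3 -m inch '[[[0,0,0.01],0,1],[[0,0,0],0,1],[[0,0,0.01],0,1],[[0,0,0],0,1],[[0,0,0],0,1],[[0,0,0],0,1],[[0,0,0],0,1],[[0,0,0],0,1],[[0,0,0],0,1],[[0,0,0],0,1]]'
```

```text
t: 16.5
eef_pos: [495.6, 102.0, 95.8]
tcp_rot: [3.142, 0.0, 1.909]
ft_force: [0.1, 0.2, -0.9]
opening: 0.145
grip_force: 30.0
t: 17.75
eef_pos: [495.6, 102.0, 94.6]
tcp_rot: [3.142, 0.0, 1.909]
ft_force: [0.7, -0.2, -0.8]
opening: 0.145
grip_force: 30.0
```

```bash
python3 -m inch '[[[0,0,0.01],0,1],[[0,0,0.01],0,1],[[0,0,0.01],0,1],[[0,0,0.01],0,1],[[0,0,0.01],0,1],[[0,0,0],0,1],[[0,0,0],0,1],[[0,0,0],0,1],[[0,0,0],0,1],[[0,0,0],0,1]]'
python3 -m inch '[[[0,0,0.01],0,1],[[0,0,0.01],0,1],[[0,0,0.01],0,1],[[0,0,0.01],0,1],[[0,0,0.01],0,1],[[0,0,0],0,1],[[0,0,0],0,1],[[0,0,0],0,1],[[0,0,0],0,1],[[0,0,0],0,1]]'
```

```text
t: 19.0
eef_pos: [495.6, 101.9, 91.6]
tcp_rot: [-3.142, 0.0, 1.909]
ft_force: [-0.3, 0.2, -1.8]
opening: 0.145
grip_force: 30.0
t: 20.25
eef_pos: [495.6, 102.0, 88.6]
tcp_rot: [-3.142, 0.0, 1.909]
ft_force: [-0.4, 0.1, -0.6]
opening: 0.146
grip_force: 30.0
```

```bash
python3 -m inch '[[[0,0,0.01],0,1],[[0,0,0.01],0,1],[[0,0,0.01],0,1],[[0,0,0.01],0,1],[[0,0,0.01],0,1],[[0,0,0],0,1],[[0,0,0],0,1],[[0,0,0],0,1],[[0,0,0],0,1],[[0,0,0],0,1]]'
python3 -m inch '[[[0,0,0.01],0,1],[[0,0,0.01],0,1],[[0,0,0.01],0,1],[[0,0,0.01],0,1],[[0,0,0.01],0,1],[[0,0,0],0,1],[[0,0,0],0,1],[[0,0,0],0,1],[[0,0,0],0,1],[[0,0,0],0,1]]'
```

```text
t: 21.5
eef_pos: [495.6, 102.0, 85.6]
tcp_rot: [3.141, 0.0, 1.909]
ft_force: [0.2, -0.9, 3.0]
opening: 0.143
grip_force: 30.0
t: 22.75
eef_pos: [495.6, 101.9, 82.6]
tcp_rot: [3.142, 0.0, 1.909]
ft_force: [0.0, 0.5, 4.5]
opening: 0.145
grip_force: 30.0
```

```bash
python3 -m inch '[[[0,0,0.01],0,1],[[0,0,0.01],0,1],[[0,0,0.01],0,1],[[0,0,0.01],0,1],[[0,0,0.01],0,1],[[0,0,0],0,1],[[0,0,0],0,1],[[0,0,0],0,1],[[0,0,0],0,1],[[0,0,0],0,1]]'
python3 -m inch '[[[0,0,0.01],0,1],[[0,0,0],0,1],[[0,0,0],0,1],[[0,0,0],0,1],[[0,0,0],0,1],[[0,0,0],0,1],[[0,0,0],0,1],[[0,0,0],0,1],[[0,0,0],0,1],[[0,0,0],0,1]]'
```

```text
t: 24.0
eef_pos: [495.6, 102.0, 79.7]
tcp_rot: [3.141, 0.0, 1.909]
ft_force: [-1.2, -0.5, 6.3]
opening: 0.147
grip_force: 30.0
t: 25.25
eef_pos: [495.6, 101.9, 79.1]
tcp_rot: [3.142, 0.0, 1.909]
ft_force: [-0.9, -1.1, 6.0]
opening: 0.149
grip_force: 30.0
```

```bash
python3 -m inch '[[[0,0,0],0.6,1],[[0,0,0],0.6,1],[[0,0,0],0.6,1],[[0,0,0],0.6,1],[[0,0,0],0.6,1],[[0,0,0],0,1],[[0,0,0],0,1],[[0,0,0],0,1],[[0,0,0],0,1],[[0,0,0],0,1]]'
python3 -m inch '[[[0,0,0],0.6,1],[[0,0,0],0.6,1],[[0,0,0],0.6,1],[[0,0,0],0.6,1],[[0,0,0],0.6,1],[[0,0,0],0,1],[[0,0,0],0,1],[[0,0,0],0,1],[[0,0,0],0,1],[[0,0,0],0,1]]'
```

```text
t: 26.5
eef_pos: [495.9, 102.0, 79.2]
tcp_rot: [3.141, 0.0, 1.647]
ft_force: [0.5, -0.3, 6.9]
opening: 0.152
grip_force: 30.0
t: 27.75
eef_pos: [495.9, 102.0, 79.2]
tcp_rot: [3.141, -0.0, 1.386]
ft_force: [-0.5, 0.7, 5.9]
opening: 0.143
grip_force: 30.0
```

Turning freely. 12 units remain.

```bash
python3 -m inch '[[[0,0,0],0.8,1],[[0,0,0],0.8,1],[[0,0,0],0.8,1],[[0,0,0],0.8,1],[[0,0,0],0.8,1],[[0,0,0],0.8,1],[[0,0,0],0.8,1],[[0,0,0],0.4,1],[[0,0,0],0,1],[[0,0,0],0,1]]'
python3 -m inch '[[[0,0,0],0.8,1],[[0,0,0],0.8,1],[[0,0,0],0.8,1],[[0,0,0],0.8,1],[[0,0,0],0.8,1],[[0,0,0],0.8,1],[[0,0,0],0.8,1],[[0,0,0],0.4,1],[[0,0,0],0,1],[[0,0,0],0,1]]'
```

```text
t: 29.0
eef_pos: [496.5, 101.9, 79.3]
tcp_rot: [3.14, -0.001, 0.862]
ft_force: [2.9, -0.3, 5.8]
opening: 0.147
grip_force: 30.0
t: 30.25
eef_pos: [496.7, 101.9, 79.4]
tcp_rot: [3.141, -0.003, 0.338]
ft_force: [3.4, -1.0, 5.5]
opening: 0.145
grip_force: 30.0
```

```bash
python3 -m inch '[[[0.01,0,0],0,1],[[0.01,0,0],0,1],[[0.005,0,0],0,1],[[0,0,0],0,1],[[0,0,0],0,1],[[0,0,0],0,1],[[0,0,0],0,1],[[0,0,0],0,1],[[0,0,0],0,1],[[0,0,0],0,1]]'
python3 -m inch '[[[0,0,-0.01],0,1],[[0,0,-0.01],0,1],[[0,0,-0.01],0,1],[[0,0,-0.01],0,1],[[0,0,-0.01],0,1],[[0,0,0],0,1],[[0,0,0],0,1],[[0,0,0],0,1],[[0,0,0],0,1],[[0,0,0],0,1]]'
python3 -c "
from h import *
go(496.5,102.2,85,19.4)"
```

```text
t: 31.5
eef_pos: [497.0, 102.0, 79.1]
tcp_rot: [3.141, 0.0, 0.339]
ft_force: [-1.3, -3.0, 6.4]
opening: 0.143
grip_force: 30.0
t: 32.75
eef_pos: [497.0, 102.4, 82.0]
tcp_rot: [3.141, -0.0, 0.338]
ft_force: [-0.1, -3.1, 4.8]
opening: 0.141
grip_force: 30.0
t 32.75 tcp [497.01382602 102.44727429  82.01288559] rot [179.99  -0.    19.39] J [ 0.07  0.52  1.98 -0.    0.65  1.31] F [-0.1 -3.1  4.8] op 0.141 g 30.0
shift units [-0.009  0.001 -0.05 ] turn units -0.003
```

```bash
python3 -m inch '[[[0,0.01,0],0,1],[[0,0.005,0],0,1],[[0,0,-0.01],0,1],[[0,0,-0.01],0,1],[[0,0,-0.01],0,1],[[0,0,0],0,1],[[0,0,0],0,1],[[0,0,0],0,1],[[0,0,0],0,1],[[0,0,0],0,1]]'
python3 -m inch '[[[0,0,-0.01],0,1],[[0,0,0],0,1],[[0,0,0],0,1],[[0,0,0],0,1],[[0,0,0],0,1],[[0,0,0],0,1],[[0,0,0],0,1],[[0,0,0],0,1],[[0,0,0],0,1],[[0,0,0],0,1]]'
```

```text
t: 34.0
eef_pos: [497.3, 101.6, 83.8]
tcp_rot: [3.142, 0.0, 0.338]
ft_force: [-1.5, 2.1, 3.7]
opening: 0.146
grip_force: 30.0
t: 35.25
eef_pos: [497.3, 101.6, 84.4]
tcp_rot: [3.141, -0.0, 0.338]
ft_force: [-1.3, 3.2, 3.4]
opening: 0.147
grip_force: 30.0
```

```bash
python3 -m inch '[[[0,-0.005,0],0,1],[[0,0,0],0,1],[[0,0,0],0,0.3],[[0,0,0],0,0.3],[[0,0,0],0,0.3],[[0,0,0],0,0.3],[[0,0,0],0,0.3],[[0,0,0],0,0.3],[[0,0,0],0,0.3],[[0,0,0],0,0.3]]'
python3 - <<'E'
from h import *
np.set_printoptions(precision=2,suppress=True)
go(496.5,102.2,150,19.4)
p=eyes.read_camera('side')
i=cv2.resize(p['pixels'][230:330,240:360],None,fx=5,fy=5,interpolation=2);cv2.imwrite('pics/s4.png',i[:,:,::-1])
E
```

```text
t: 36.5
eef_pos: [497.2, 101.9, 84.4]
tcp_rot: [3.141, -0.0, 0.338]
ft_force: [-0.8, 0.3, 1.1]
opening: 0.346
grip_force: 0.0
t 36.5 tcp [497.19 101.88  84.43] rot [179.99  -0.    19.39] J [ 0.07  0.51  1.98 -0.    0.65  1.3 ] F [-0.8  0.3  1.1] op 0.346 g 0.0
shift units [-0.01 -0.01 -1.09] turn units -0.003
```

View pics/s4.png

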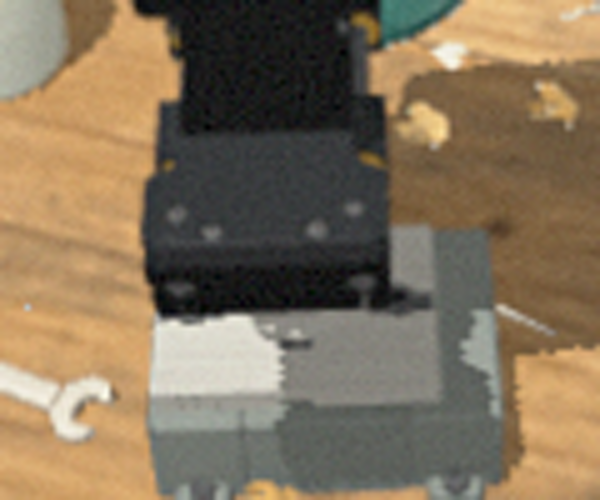

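The gripper hides the stud here, but it is open by 33 mm and nothing touches it. I'll rise straight up and clear.

```bash
python3 -m inch '[[[0,0,-0.1],0,0.2],[[0,0,-0.3],0,0],[[0,0,-0.5],0,0],[[0,0,-0.8],0,0],[[0,0,-0.9],0,0],[[0,0,-0.6],0,0],[[0,0,0],0,0],[[0,0,0],0,0],[[0,0,0],0,0],[[0,0,0],0,0]]'
python3 - <<'E'
from h import *
np.set_printoptions(precision=2,suppress=True)
p=eyes.read_camera('side'); k=6; r0,c0=225,245
i=cv2.resize(p['pixels'][r0:r0+95,c0:c0+110],None,fx=k,fy=k,interpolation=2)[:,:,::-1].copy()
a=np.deg2rad(19.4);X=np.array([np.cos(a),np.sin(a),0]);Y=np.array([-np.sin(a),np.cos(a),0]);O=np.array([496.5,102,44])
def ln(pts,col):
    q=((proj(p,pts)-[r0,c0]+.5)*k)[:,::-1]; cv2.polylines(i,[q.astype(np.int32)],True,col,1)
ln([O+20*(np.cos(t)*X+np.sin(t)*Y)+[0,0,23.5] for t in np.linspace(0,6.28,40)],(0,200,0))
ln([O+u*X*22+v*Y*7+[0,0,62] for u,v in((-1,-1),(1,-1),(1,1),(-1,1))],(255,0,0))
cv2.imwrite('pics/s5.png',i); go(496.5,102,270)
t=eyes.read_camera('top'); show(t,(195,240,200,240),60,30,300,106)
E
```

```text
t: 37.8
eef_pos: [497.0, 101.9, 275.6]
tcp_rot: [-3.141, 0.002, 0.338]
ft_force: [-0.5, 0.2, 0.9]
opening: 0.499
grip_force: 0.0
t 37.85 tcp [497.09 101.86 275.76] rot [-179.99    0.07   19.38] J [ 0.07  0.26  1.76 -0.    1.13  1.3 ] F [-0.  -0.3 -0. ] op 0.5 g 0.0
shift units [-0.01 -0.01  0.1 ] turn units None
```

View pics/s5.png

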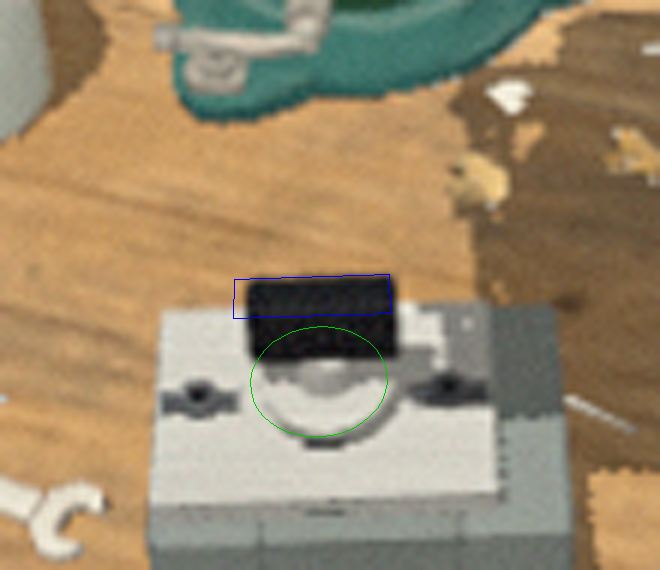

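The stud stands upright with its bar along the fixture's x (cols 248-397). The collar sits above the plate with a gap, at the modelled locked height. The gripper is clear, so I'll hand in.

```bash
python3 -c "
from cell import env
print(env.job_done())"
```

```text
the job is handed in; nothing more can be done
None
```

The job is handed in. In the last picture the T-stud stands upright in the fixture, a quarter turn from the slot and at the locked height, and the gripper is clear of it; the hand-in returned no verdict.

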